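# Line up the solder reels by size

### The job

Line up the four reels of solder wire by size on the row of cork pads: the largest on the pad next to the soldering-iron stand, then each next smaller one further along, the smallest beside the tip-cleaner tin at the other end. Stand each reel upright, label up, centred on its own pad, and do not shift the tin.

Things in the scene. Friction and masses are not known exactly. Their poses are not given: they have to be found in the camera images.
- reel_l: The largest of the four reels of solder wire: an upright round cylinder, black flanges above and below bright wire wound full, white round label with a dark bore on top; all four look alike but for their size. Diameter 64 mm over its whole height, height 56 mm, 500 g give or take a third. Stands loose on the bench near the robot. Origin: centre of its underside, z up.
- reel_ml: The second largest of the four reels of solder wire: an upright round cylinder, black flanges above and below bright wire wound full, white round label with a dark bore on top; all four look alike but for their size. Diameter 52 mm over its whole height, height 46 mm, 300 g give or take a third. Stands loose on the bench near the robot. Origin: centre of its underside, z up.
- reel_ms: The second smallest of the four reels of solder wire: an upright round cylinder, black flanges above and below bright wire wound full, white round label with a dark bore on top; all four look alike but for their size. Diameter 41 mm over its whole height, height 37 mm, 170 g give or take a third. Stands loose on the bench near the robot. Origin: centre of its underside, z up.
- reel_s: The smallest of the four reels of solder wire: an upright round cylinder, black flanges above and below bright wire wound full, white round label with a dark bore on top; all four look alike but for their size. Diameter 30 mm over its whole height, height 28 mm, 90 g give or take a third. Stands loose on the bench near the robot. Origin: centre of its underside, z up.
- pad_a: One of four identical round cork pads, 72 mm across, 3 mm thick, fixed in a straight row with centres 90 mm apart on a dark steel tray (92 by 370 mm, 6 mm high). The names are dealt out at random along the row. Origin: centre of its underside, on the axis of the pad; its top, where a reel stands, is 3 mm above the origin (9 mm above the bench).
- pad_b: One of four identical round cork pads, 72 mm across, 3 mm thick, fixed in a straight row with centres 90 mm apart on a dark steel tray (92 by 370 mm, 6 mm high). The names are dealt out at random along the row. Origin: centre of its underside, on the axis of the pad; its top, where a reel stands, is 3 mm above the origin (9 mm above the bench).
- pad_c: One of four identical round cork pads, 72 mm across, 3 mm thick, fixed in a straight row with centres 90 mm apart on a dark steel tray (92 by 370 mm, 6 mm high). The names are dealt out at random along the row. Origin: centre of its underside, on the axis of the pad; its top, where a reel stands, is 3 mm above the origin (9 mm above the bench).
- pad_d: One of four identical round cork pads, 72 mm across, 3 mm thick, fixed in a straight row with centres 90 mm apart on a dark steel tray (92 by 370 mm, 6 mm high). The names are dealt out at random along the row. Origin: centre of its underside, on the axis of the pad; its top, where a reel stands, is 3 mm above the origin (9 mm above the bench).
- iron_stand: Soldering-iron stand, fixed on the bench just past one end of the row (either end): dark base 100 mm deep by 70 mm along the row, 18 mm high, yellow sponge, steel coil holding a black-handled iron that leans away from the robot to about 150 mm high. Origin: centre of its underside, in line with the row of pads, 115 mm from the centre of the nearest pad; its y axis lies along the row.
- tin: Loose round tip-cleaner tin with brass wool in it, 64 mm across, 41 mm high, standing just past the other end of the row, in line with it. Not to be disturbed. Origin: centre of its underside.

How it is judged:
By the outcome, as a careful person would: the job done as asked, in the order asked, and still so for the second after the job is handed in, with the robot touching nothing.
It also fails if it takes over 99 s, if anything falls off the work surface, if the arm or the gripper's body presses on something with over 40 N, if the wrist force passes 120 N, or if a joint passes its speed limit or range.

### The arm

A 6-joint arm with a two-finger parallel gripper is mounted at the origin on the work surface. World frame = base frame: x ahead of the robot, y to its left, z up, the work surface at z = 0. Lengths are in m, angles in rad, forces in N, time in s.
With the tool pointing down it reaches from about 0.35 to 0.975 m from the base axis. Payload 4.9 kg.
Tool frame: the origin (TCP) lies at the very end of the fingers, on their centre line; the grasp point (between the pads) lies ctrl.grip_point_offset behind it (ctrl.grip_point_offset is the distance from the TCP to the grasp point, in m); z points along the fingers, y is the line along which they close (so a half turn about z gives the same grasp; the last joint's range is limited). The gripper opens to 85 mm and grips with 20 to 120 N. Pads are 22 mm wide; open, the fingers measure 114 mm over their backs; the gripper's body (76 mm by 85 mm) begins 54 mm behind the grasp point. The pads swing forward as they close: fully open they stand 13 mm farther back than shut.
Start: joints at [1.027, 0.053, 1.613, -0, 1.476, -0.119], TCP at [0.258, 0.569, 0.231] pointing down, gripper open.
Joint ranges: [-3.01, 3.01], [-1.01, 2.22], [0.06, 2.58], [-1.02, 4.17], [0.09, 2.62], [-3.14, 3.14]. Speed limits (rad/s): [2.57, 2.57, 3.14, 3.14, 3.14, 3.14].

### API

Orientations are given as a rotation vector (axis times angle).
In Python, from station import ctrl gives the robot as it stands. The module is installed in compiled form; this text tells all that it offers.
- The arm moves only by the tool drive_tool, never from a script. Its argument "steps" is a list of rows, each an object with "translation": the shift along the tool's x, y, z normalised to -1 to 1, where 1 is 4 cm, a list of three; "angular": the turn, a rotation vector about the tool's x, y, z normalised to -1 to 1, where 1 is 8 degrees, a list of three; "gripper": the opening, from 0 (shut) to 1 (fully open). In form: [{"translation": [dx, dy, dz], "angular": [wx, wy, wz], "gripper": gripper}, ...]. A call has 1 to 8 rows; each row shifts and turns the commanded pose from where the row before left it, along the tool's axes as they then stand; what a row does not reach is not made up. A row lasts 1/8 s, in which the tool goes at most 62.5 mm and 10.7 degrees, less where a joint would pass 70% of its speed; a pose out of reach is approached as far as the arm can. A call with a number of a shift or a turn outside -1 to 1 is refused whole. A call with a gripper value outside its range is refused whole. The fingers move at their own pace and stop on an object; "force" is the grip in N (left out, the last holds). Time passes only in rows, so rows that do not move let the fingers close. It gives the time, the measured TCP pose, the force, the opening and the grip force at its end, in the units of the state.
- ctrl.get_obs(): the state, without advancing time (a new reading comes with each control period).
- ctrl.get_image(name): name is "scene" or "top" or "wrist"; returns a dict with "color" (400x640x3 uint8, red, green, blue), "depth" (400x640 float32, m along the optical axis (not along the pixel's ray), 0 where there is no reading), "fx", "fy", "cx", "cy" (pixels), "R" (3x3) and "t" (3): a world point X has camera coordinates R X + t. Camera axes: x right, y down, z forward; pixel columns grow to the right and rows downward; lengths in m; the calibration is good to about 2 mm. A picture is of the moment at which its call begins.
- ctrl.finish_job(): hands the job in; it is judged then, once.
The state is a dict: "t": time; "q": joint angles; "dq": joint speeds; "effort": joint torques, N m; "tool_pos": TCP position; "tool_rot": TCP orientation; "contact_force": force on the tool from outside, world axes, zero at the start; "wrist_torque": the same for the moment, N m; "opening": finger opening in m; "grip_force": force on a finger pad.
Only numpy, scipy, OpenCV 4.12 (cv2) and the standard library are available. Lean on these libraries where they do the work, as an engineer would, in place of code of your own. Each camera call takes 0.05 s, during which the arm holds its last target. There are 200 camera calls.

## Working session

There is one attempt and no reset: what is moved stays moved. The work goes in short steps, Python scripts to look and compute and a tool call to move; the robot and the scene stay as the last step left them, time stands still between calls to the robot, and variables do not carry over. Pictures are saved under pics/ and viewed, at most 14 in all, crops included, and the job is handed in when it is done.

Besides the shell and the picture viewer there is one more tool, called after "Emit:" as name([rows], argument=value, ...), one row to a line, values as JSON. drive_tool: Moves the arm, as the interface text tells. Its arguments: {"type":"object","properties":{"steps":{"type":"array"},"force":{"type":"number"}},"required":["steps"]}

```bash
mkdir -p pics
python3 - <<'E'
from station import ctrl
import cv2,numpy as np
o=ctrl.get_obs();print({k:np.round(v,3) for k,v in o.items()},ctrl.grip_point_offset)
for n in("top","scene"):
    im=ctrl.get_image(n);cv2.imwrite(f"pics/{n}0.png",im["color"][:,:,::-1]);np.savez(f"{n}0.npz",**im)
    print(n,im["fx"],im["cx"],im["cy"],im["R"].round(3).tolist(),im["t"])
E
```

```text
{'t': np.float64(0.0), 'q': array([ 1.027,  0.053,  1.614,  0.   ,  1.476, -0.119]), 'dq': array([-0.   ,  0.002, -0.   , -0.   , -0.   , -0.   ]), 'effort': array([-1.0000e-03, -3.9367e+01, -3.7017e+01, -0.0000e+00,  7.0000e-03,
        0.0000e+00]), 'tool_pos': array([0.257, 0.569, 0.23 ]), 'tool_rot': array([-6.62e-01, -3.07e+00,  3.00e-03]), 'contact_force': array([ 0.361, -0.094, -0.667]), 'wrist_torque': array([-0.038,  0.045, -0.012]), 'grip_force': np.float64(0.0), 'opening': np.float64(0.085)} 0.0187
top 432.34190357610913 323.02266120522603 204.4610990559957 [[-0.016, -1.0, -0.009], [-0.999, 0.016, -0.039], [0.039, 0.009, -0.999]] [0.04333007 0.54622124 0.82912959]
scene 400.096453238498 317.4984077109308 192.0454325528928 [[-0.773, 0.634, -0.011], [0.488, 0.584, -0.649], [-0.405, -0.507, -0.761]] [ 0.42465705 -0.28915517  1.13697958]
```

View pics/top0.png

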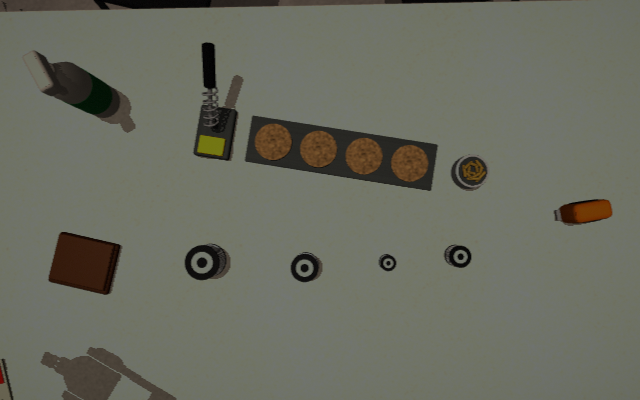

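View pics/scene0.png

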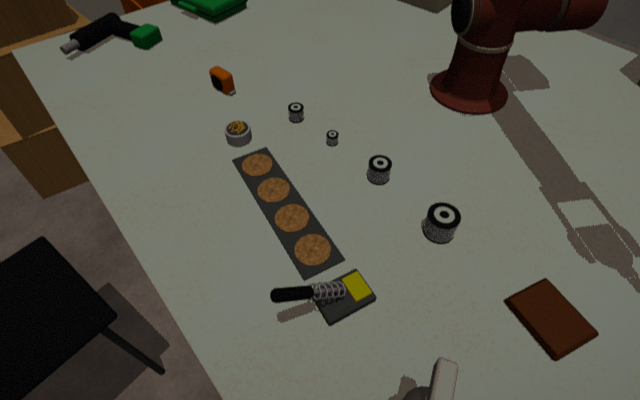

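```bash
cat > h.py <<'E'
import numpy as np,cv2
from station import ctrl
def world(im,u,v,z):
    "pixel rays meet plane world z"
    R,t=im["R"],im["t"];c=-R.T@t
    d=np.stack([(np.asarray(u)-im["cx"])/im["fx"],(np.asarray(v)-im["cy"])/im["fy"],np.ones(np.shape(u))],-1)@R
    return c+d*((z-c[2])/d[...,2])[...,None]
def cloud(im):
    v,u=np.indices(im["depth"].shape);d=im["depth"]
    p=np.stack([(u-im["cx"])/im["fx"]*d,(v-im["cy"])/im["fy"]*d,d],-1)
    return (p-im["t"])@im["R"]
REELS={"l":.056,"ml":.046,"ms":.037,"s":.028}
E
python3 - <<'E'
from h import *
im=dict(np.load("top0.npz"));P=cloud(im)
print("bench z",np.median(P[300:330,250:400,2]))
for n,(u,v,r) in dict(l=(203,262,30),ml=(305,267,25),s=(388,262,18),ms=(459,256,22),tin=(471,171,26)).items():
    h=REELS.get(n,.041);Q=P[v-r:v+r,u-r:u+r];m=abs(Q[...,2]-h)<.006
    mm=np.uint8(m);c=max(cv2.findContours(mm,0,1)[0],key=cv2.contourArea)
    (x,y),rad=cv2.minEnclosingCircle(c)
    q=Q[m];w=world(im,x+u-r,y+v-r,np.median(q[:,2]))
    print(n,"z",np.median(q[:,2]).round(4),"mean",q[:,:2].mean(0).round(4),"circ",w.round(4),rad)
hsv=cv2.cvtColor(im["color"],cv2.COLOR_RGB2HSV)
m=((hsv[...,0]<20)&(hsv[...,1]>90)&(hsv[...,2]>60)).astype(np.uint8);m=cv2.morphologyEx(m,cv2.MORPH_CLOSE,np.ones((5,5)))
W=[]
for u,v in[(273,141),(318,149),(364,156),(409,163)]:
    k=np.zeros_like(m);k[v-23:v+24,u-22:u+23]=m[v-23:v+24,u-22:u+23]
    c=max(cv2.findContours(k,0,1)[0],key=cv2.contourArea);e=cv2.fitEllipse(c);w=world(im,*e[0],.009);W.append(w);print(e,w.round(4), P[v-8:v+9,u-8:u+9,2].mean())
W=np.array(W);print(np.linalg.norm(np.diff(W,axis=0),axis=1))
s=np.arange(4)-1.5;c=W.mean(0);d=(s[:,None]*(W-c)).sum(0);d/=np.linalg.norm(d);print("fit",(c+.09*s[:,None]*d).round(4),d, np.arctan2(d[1],d[0]))
E
```

```text
bench z 0.0004557496569461845
l z 0.0565 mean [0.4429 0.2573] circ [0.4426 0.2571 0.0565] 17.72175407409668
ml z 0.0466 mean [0.4292 0.0702] circ [0.4291 0.0701 0.0466] 14.097228050231934
s z 0.0285 mean [ 0.4342 -0.0868] circ [ 0.434  -0.0867  0.0285] 8.066643714904785
ms z 0.0376 mean [ 0.445  -0.2202] circ [ 0.4447 -0.22    0.0376] 11.280891418457031
tin z 0.0375 mean [ 0.6049 -0.2478] circ [ 0.6052 -0.2475  0.0375] 16.82164764404297
((272.7296447753906, 141.34121704101562), (35.5870475769043, 36.22182083129883), 74.810791015625) [0.6723 0.1314 0.009 ] 0.014825051828218201
((318.0036315917969, 148.43751525878906), (35.61532211303711, 36.553062438964844), 83.7619400024414) [0.6568 0.0429 0.009 ] 0.017946790988998367
((363.5393981933594, 155.6044464111328), (35.74076461791992, 36.55906677246094), 97.64905548095703) [ 0.6412 -0.0459  0.009 ] 0.012244150329244129
((409.1458740234375, 162.807373046875), (35.924930572509766, 36.690574645996094), 111.54192352294922) [ 0.6255 -0.1345  0.009 ] 0.01235317396121311
[0.0898789  0.09011354 0.08996619]
fit [[ 0.6723  0.1315  0.009 ]
 [ 0.6567  0.0428  0.009 ]
 [ 0.6411 -0.0458  0.009 ]
 [ 0.6256 -0.1345  0.009 ]] [-0.17310874 -0.98490272  0.        ] -1.7447815236378466
```

Emit:
drive_tool([
  {"translation":[0,0,0],"angular":[0,0,1],"gripper":1},
  {"translation":[0,0,0],"angular":[0,0,1],"gripper":1},
  {"translation":[0,0,0],"angular":[0,0,1],"gripper":1},
  {"translation":[0,0,0],"angular":[0,0,1],"gripper":1},
  {"translation":[0,0,0],"angular":[0,0,1],"gripper":1},
  {"translation":[0,0,0],"angular":[0,0,1],"gripper":1},
  {"translation":[0,0,0],"angular":[0,0,1],"gripper":1},
  {"translation":[0,0,0],"angular":[0,0,1],"gripper":1},
])

```text
t: 1.1
tool_pos: [0.2574, 0.5691, 0.2306]
tool_rot: [2.194, 2.248, -0.002]
contact_force: [0.8, -1.1, -0.0]
opening: 0.0854
grip_force: 0.0
```

Emit:
drive_tool([
  {"translation":[0,0,0],"angular":[0,0,0.73],"gripper":1},
  {"translation":[0,0,0],"angular":[0,0,0.73],"gripper":1},
  {"translation":[0,0,0],"angular":[0,0,0],"gripper":1},
  {"translation":[0,0,0],"angular":[0,0,0],"gripper":1},
])

```text
t: 1.6
tool_pos: [0.2575, 0.5693, 0.2309]
tool_rot: [2.405, 2.021, -0.001]
contact_force: [-1.0, -0.0, -0.4]
opening: 0.0853
grip_force: 0.0
```

```bash
cat >> h.py <<'E'
from scipy.spatial.transform import Rotation as Ro
def go(*xyz):
    "delta to world target in tool units (rows of 4 cm)"
    o=ctrl.get_obs();R=Ro.from_rotvec(o["tool_rot"]).as_matrix()
    yaw=np.degrees(np.arctan2(R[1,1],R[0,1]))
    for p in xyz: print("to",p,"units",(R.T@(np.array(p)-o["tool_pos"])/.04).round(3))
    e=Ro.from_matrix(R.T@Ro.from_euler("z",-9.97,degrees=True).as_matrix()@np.array([[0,1,0],[1,0,0],[0,0,-1.]])).as_rotvec(degrees=True)/8
    print("pos",o["tool_pos"].round(4),"yaw",yaw.round(2),"ang units",e.round(3),"t",o["t"],"F",o["contact_force"].round(1),"open",o["opening"].round(4))
E
python3 -c "
from h import *
go((.4428,.2572,.18),(.4291,.0701,.1),(.4340,-.0867,.1),(.4448,-.2201,.1))"
```

```text
to (0.4428, 0.2572, 0.18) units [-6.885  5.91   1.276]
to (0.4291, 0.0701, 0.1) units [-11.55    6.38    3.279]
to (0.434, -0.0867, 0.1) units [-15.39    7.177   3.281]
to (0.4448, -0.2201, 0.1) units [-18.628   8.019   3.283]Traceback (most recent call last):
  File "<string>", line 3, in <module>
    go((.4428,.2572,.18),(.4291,.0701,.1),(.4340,-.0867,.1),(.4448,-.2201,.1))
    ~~^^^^^^^^^^^^^^^^^^^^^^^^^^^^^^^^^^^^^^^^^^^^^^^^^^^^^^^^^^^^^^^^^^^^^^^^
  File "h.py", line 20, in go
    print("pos",o["tool_pos"].round(4),"yaw",yaw.round(2),"ang units",e.round(3),"t",o["t"],"F",o["contact_force"].round(1),"open",o["opening"].round(4))
                                                                                                                                   ^^^^^^^^^^^^^^^^^^
AttributeError: 'float' object has no attribute 'round'
```

```bash
sed -i 's/o\["opening"\].round(4)/round(float(o["opening"]),4)/' h.py
```

Emit:
drive_tool([
  {"translation":[-0.86,0.74,0.16],"angular":[0,0,0],"gripper":1},
  {"translation":[-0.86,0.74,0.16],"angular":[0,0,0],"gripper":1},
  {"translation":[-0.86,0.74,0.16],"angular":[0,0,0],"gripper":1},
  {"translation":[-0.86,0.74,0.16],"angular":[0,0,0],"gripper":1},
  {"translation":[-0.86,0.74,0.16],"angular":[0,0,0],"gripper":1},
  {"translation":[-0.86,0.74,0.16],"angular":[0,0,0],"gripper":1},
  {"translation":[-0.86,0.74,0.16],"angular":[0,0,0],"gripper":1},
  {"translation":[-0.86,0.74,0.16],"angular":[0,0,0],"gripper":1},
])

```text
t: 2.6
tool_pos: [0.4435, 0.2559, 0.18]
tool_rot: [2.406, 2.02, 0.001]
contact_force: [0.9, -0.2, 0.5]
opening: 0.0851
grip_force: 0.0
```

Emit:
drive_tool([
  {"translation":[0,0,0],"angular":[0,0,0],"gripper":1},
  {"translation":[0,0,0],"angular":[0,0,0],"gripper":1},
])

```text
t: 2.85
tool_pos: [0.4428, 0.2574, 0.1802]
tool_rot: [-2.406, -2.019, -0.0]
contact_force: [-0.1, -0.0, -0.2]
opening: 0.0855
grip_force: 0.0
```

```bash
python3 -c "
from h import *
go((.4428,.2572,.12),(.4428,.2572,.012))
im=ctrl.get_image('wrist');cv2.imwrite('pics/w1.png',im['color'][:,:,::-1]);np.savez('w1.npz',**im);print(im['fx'],-im['R'].T@im['t'])"
```

```text
to (0.4428, 0.2572, 0.12) units [-6.000e-03  1.000e-03  1.505e+00]
to (0.4428, 0.2572, 0.012) units [-8.000e-03  2.000e-03  4.205e+00]
pos [0.4428 0.2574 0.1802] yaw -10.01 ang units [-0.002 -0.003 -0.005] t 2.85 F [-0.1 -0.  -0.2] open 0.0855
316.28638479875724 [0.45519399 0.32561104 0.32364416]
```

View pics/w1.png

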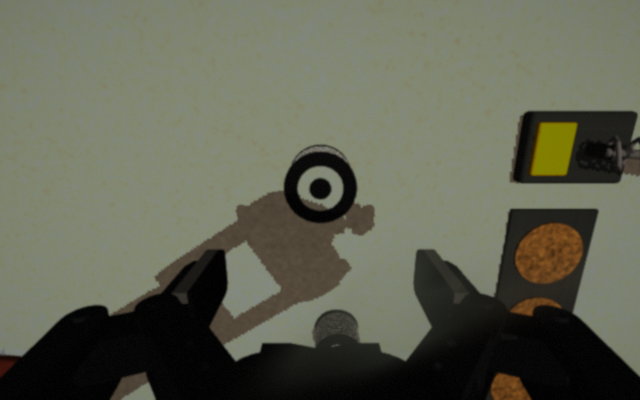

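```bash
python3 -c "
from h import *
im=dict(np.load('w1.npz'));P=cloud(im);print(np.median(P[20:100,200:400,2]))
m=np.uint8(abs(P[...,2]-.056)<.006);m[:130]=0;m[240:]=0;m[:,:270]=0;m[:,370:]=0
c=max(cv2.findContours(m,0,1)[0],key=cv2.contourArea);(x,y),r=cv2.minEnclosingCircle(c);print(x,y,r,world(im,x,y,.056))
hsv=cv2.cvtColor(im['color'],cv2.COLOR_RGB2HSV)
m=((hsv[...,0]<20)&(hsv[...,1]>90)&(hsv[...,2]>50)).astype(np.uint8);m=cv2.morphologyEx(m,cv2.MORPH_CLOSE,np.ones((5,5)));m[:210]=0;m[292:]=0;m[:,:500]=0
c=max(cv2.findContours(m,0,1)[0],key=cv2.contourArea);e=cv2.fitEllipse(c);print(e,world(im,*e[0],.009))
"
```

```text
0.0008944547917278077
320.3455810546875 187.11029052734375 36.70319747924805 [0.44377278 0.25970842 0.056     ]
((548.6737670898438, 253.09103393554688), (57.33637619018555, 71.3497314453125), 59.43244552612305) [0.67385501 0.13182836 0.009     ]
```

Emit:
drive_tool([
  {"translation":[0,0,0.7],"angular":[0,0,0],"gripper":1},
  {"translation":[0,0,0.8],"angular":[0,0,0],"gripper":1},
  {"translation":[0,0,0.8],"angular":[0,0,0],"gripper":1},
  {"translation":[0,0,0.7],"angular":[0,0,0],"gripper":1},
  {"translation":[0,0,0.6],"angular":[0,0,0],"gripper":1},
  {"translation":[0,0,0.4],"angular":[0,0,0],"gripper":1},
  {"translation":[0,0,0.2],"angular":[0,0,0],"gripper":1},
  {"translation":[0,0,0],"angular":[0,0,0],"gripper":1},
])

```text
t: 3.9
tool_pos: [0.4428, 0.2575, 0.0121]
tool_rot: [-2.406, -2.02, 0.0]
contact_force: [-0.8, -0.4, 1.1]
opening: 0.0854
grip_force: 0.0
```

Emit:
drive_tool([
  {"translation":[0,0,0],"angular":[0,0,0],"gripper":0.6},
  {"translation":[0,0,0],"angular":[0,0,0],"gripper":0.6},
  {"translation":[0,0,0],"angular":[0,0,0],"gripper":0.6},
  {"translation":[0,0,0],"angular":[0,0,0],"gripper":0.6},
], force=40)

```text
t: 4.4
tool_pos: [0.4437, 0.2577, 0.0134]
tool_rot: [2.407, 2.019, 0.003]
contact_force: [-1.7, 0.8, 6.0]
opening: 0.0634
grip_force: 45.5
```

Emit:
drive_tool([
  {"translation":[0,0,-0.3],"angular":[0,0,0],"gripper":0.6},
  {"translation":[0,0,-0.6],"angular":[0,0,0],"gripper":0.6},
  {"translation":[-0.4,0,-0.8],"angular":[0,0,0],"gripper":0.6},
  {"translation":[-0.7,0,-0.6],"angular":[0,0,0],"gripper":0.6},
  {"translation":[-0.6,0.2,-0.2],"angular":[0,0,0],"gripper":0.6},
  {"translation":[-0.4,0.5,0],"angular":[0,0,0],"gripper":0.6},
  {"translation":[0,0.7,0],"angular":[0,0,0],"gripper":0.6},
  {"translation":[0,0.9,0],"angular":[0,0,0],"gripper":0.6},
], force=60)

```text
t: 5.4
tool_pos: [0.5183, 0.1578, 0.1111]
tool_rot: [-2.406, -2.018, 0.003]
contact_force: [0.7, 0.4, -5.1]
opening: 0.063
grip_force: 67.3
```

Emit:
drive_tool([
  {"translation":[0,0.9,0],"angular":[0,0,0],"gripper":0.6},
  {"translation":[0,0.9,0],"angular":[0,0,0],"gripper":0.6},
  {"translation":[0,0.9,0],"angular":[0,0,0],"gripper":0.6},
  {"translation":[0,0.7,0],"angular":[0,0,0],"gripper":0.6},
  {"translation":[0,0.5,0],"angular":[0,0,0],"gripper":0.6},
  {"translation":[0,0,0],"angular":[0,0,0],"gripper":0.6},
  {"translation":[0,0,0],"angular":[0,0,0],"gripper":0.6},
])

```text
t: 6.28
tool_pos: [0.6711, 0.1314, 0.111]
tool_rot: [-2.406, -2.018, 0.003]
contact_force: [-0.2, 0.1, -4.6]
opening: 0.0628
grip_force: 67.7
```

```bash
python3 -c "
from h import *
go((.6734,.1317,.04),(.6734,.1317,.0225))
im=ctrl.get_image('wrist');cv2.imwrite('pics/w2.png',im['color'][:,:,::-1])"
```

```text
to (0.6734, 0.1317, 0.04) units [0.019 0.06  1.775]
to (0.6734, 0.1317, 0.0225) units [0.02  0.061 2.212]
pos [0.6711 0.1314 0.111 ] yaw -10.02 ang units [-0.018  0.005 -0.006] t 6.275 F [-0.2  0.1 -4.6] open 0.0628
```

View pics/w2.png

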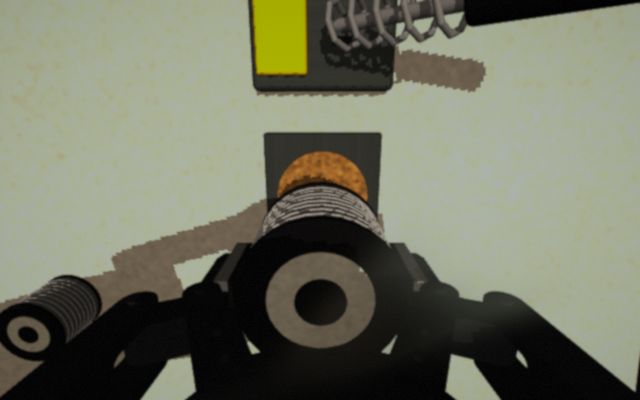

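Emit:
drive_tool([
  {"translation":[0.02,0.06,0.3],"angular":[-0.018,0,0],"gripper":0.6},
  {"translation":[0,0,0.6],"angular":[0,0,0],"gripper":0.6},
  {"translation":[0,0,0.6],"angular":[0,0,0],"gripper":0.6},
  {"translation":[0,0,0.4],"angular":[0,0,0],"gripper":0.6},
  {"translation":[0,0,0.2],"angular":[0,0,0],"gripper":0.6},
  {"translation":[0,0,0.08],"angular":[0,0,0],"gripper":0.6},
  {"translation":[0,0,0],"angular":[0,0,0],"gripper":0.6},
])

```text
t: 7.2
tool_pos: [0.6757, 0.1318, 0.0255]
tool_rot: [2.405, 2.017, 0.004]
contact_force: [0.9, -0.1, -4.4]
opening: 0.0632
grip_force: 67.6
```

```bash
python3 -c "
from h import *
go((.6734,.1317,.0225))
im=ctrl.get_image('top');P=cloud(im)
cv2.imwrite('pics/t1.png',cv2.resize(im['color'][90:220,190:350,::-1],None,fx=4,fy=4));"
```

```text
to (0.6734, 0.1317, 0.0225) units [-0.012 -0.058  0.075]
pos [0.6757 0.1318 0.0255] yaw -10.02 ang units [ 0.025 -0.002 -0.006] t 7.2 F [ 0.9 -0.1 -4.4] open 0.0632
```

View pics/t1.png

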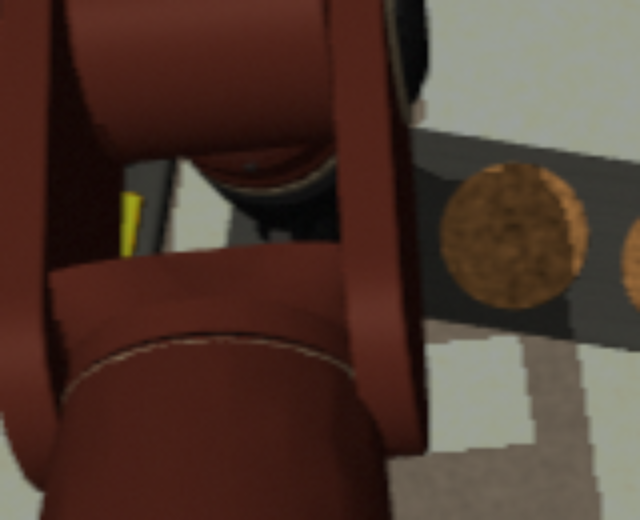

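Emit:
drive_tool([
  {"translation":[-0.01,-0.05,0.03],"angular":[0,0,0],"gripper":0.6},
  {"translation":[0,0,0.03],"angular":[0,0,0],"gripper":0.6},
  {"translation":[0,0,0],"angular":[0,0,0],"gripper":0.6},
  {"translation":[0,0,0],"angular":[0,0,0],"gripper":0.6},
])

```text
t: 7.75
tool_pos: [0.6732, 0.1317, 0.0227]
tool_rot: [2.405, 2.018, 0.003]
contact_force: [0.1, -0.0, -3.8]
opening: 0.0627
grip_force: 67.6
```

```bash
python3 -c "
from h import *
go((.6734,.1317,.0225))"
```

```text
to (0.6734, 0.1317, 0.0225) units [0.002 0.005 0.004]
pos [0.6732 0.1317 0.0227] yaw -10.02 ang units [ 0.019 -0.    -0.006] t 7.75 F [ 0.1 -0.  -3.8] open 0.0627
```

Emit:
drive_tool([
  {"translation":[0,0,0.02],"angular":[0,0,0],"gripper":0.6},
  {"translation":[0,0,0],"angular":[0,0,0],"gripper":0.8},
  {"translation":[0,0,0],"angular":[0,0,0],"gripper":1},
  {"translation":[0,0,0],"angular":[0,0,0],"gripper":1},
  {"translation":[0,0,0],"angular":[0,0,0],"gripper":1},
])

```text
t: 8.38
tool_pos: [0.6733, 0.1317, 0.0219]
tool_rot: [2.405, 2.018, 0.003]
contact_force: [-0.2, -0.0, 0.2]
opening: 0.0854
grip_force: 0.0
```

Emit:
drive_tool([
  {"translation":[0,0,-0.4],"angular":[0,0,0],"gripper":1},
  {"translation":[0,0,-0.8],"angular":[0,0,0],"gripper":1},
  {"translation":[0,0,-1],"angular":[0,0,0],"gripper":1},
  {"translation":[0,-0.5,-0.4],"angular":[0,0,0],"gripper":1},
  {"translation":[0,-1,0],"angular":[0,0,0],"gripper":1},
  {"translation":[0,-1,0],"angular":[0,0,0],"gripper":1},
  {"translation":[0,-1,0],"angular":[0,0,0],"gripper":1},
  {"translation":[0,-1,0],"angular":[0,0,0],"gripper":1},
])

```text
t: 9.38
tool_pos: [0.4949, 0.1633, 0.1266]
tool_rot: [2.405, 2.017, 0.005]
contact_force: [-0.6, 0.1, -0.0]
opening: 0.0853
grip_force: 0.0
```

```bash
cat >> h.py <<'E'
from scipy.optimize import least_squares
def circ(pts,r):
    f=lambda p:np.hypot(*(pts-p[:2]).T)-r
    return least_squares(f,pts.mean(0),loss="soft_l1",f_scale=.0007).x
def ring(P,im,c,h,r):
    "top-disc centre by outline of points near height h around c"
    m=np.uint8((abs(P[...,2]-h)<.006)&(np.hypot(P[...,0]-c[0],P[...,1]-c[1])<r+.012))
    k=max(cv2.findContours(m,0,1)[0],key=cv2.contourArea)[:,0]
    w=world(im,k[:,0],k[:,1],h)[:,:2];(x,y),R=cv2.minEnclosingCircle(np.float32(w*1e3));M=cv2.moments(np.float32(w*1e3))
    return np.array([x,y]).round(1),round(R,1),np.array([M["m10"],M["m01"]])/M["m00"]
E
python3 -c "
from h import *
go((.4302,.0705,.1))
im=ctrl.get_image('top');P=cloud(im)
cv2.imwrite('pics/t2.png',cv2.resize(im['color'][60:300,150:500,::-1],None,fx=2.2,fy=2.2))
print(ring(P,im,(.6723,.1315),.065,.032))
im0=dict(np.load('top0.npz'));print(ring(cloud(im0),im0,(.4428,.2572),.056,.032))"
```

```text
to (0.4302, 0.0705, 0.1) units [-2.566 -1.191  0.659]
pos [0.4949 0.1633 0.1266] yaw -10.03 ang units [ 0.031 -0.005 -0.007] t 9.375 F [-0.6  0.1 -0. ] open 0.0853
(array([673.3, 131.3]), 32.1, array([673.27684799, 131.36667254]))
(array([442.5, 257.2]), 32.5, array([442.92550496, 257.47229783]))
```

View pics/t2.png

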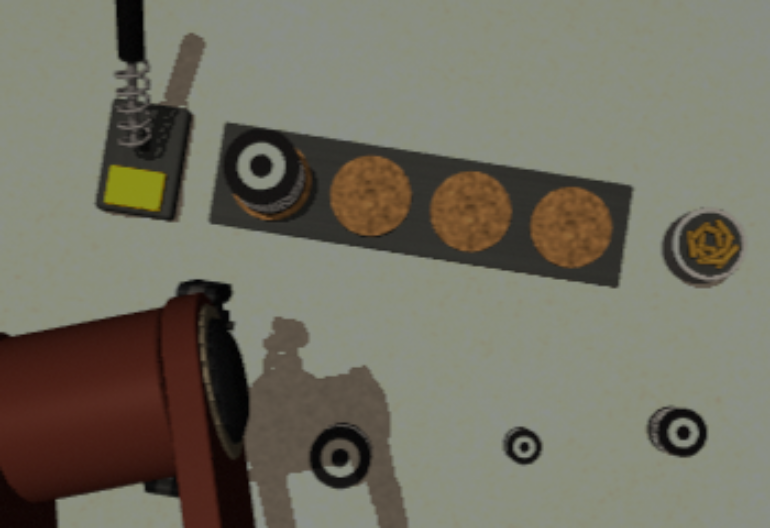

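Emit:
drive_tool([
  {"translation":[-0.4,-0.2,0.1],"angular":[0.03,0,0],"gripper":1},
  {"translation":[-0.7,-0.31,0.2],"angular":[0,0,0],"gripper":1},
  {"translation":[-0.7,-0.3,0.2],"angular":[0,0,0],"gripper":1},
  {"translation":[-0.5,-0.25,0.16],"angular":[0,0,0],"gripper":1},
  {"translation":[-0.27,-0.15,0],"angular":[0,0,0],"gripper":1},
  {"translation":[0,0,0],"angular":[0,0,0],"gripper":1},
  {"translation":[0,0,0],"angular":[0,0,0],"gripper":1},
])

```text
t: 10.3
tool_pos: [0.431, 0.0703, 0.0997]
tool_rot: [-2.407, -2.019, -0.0]
contact_force: [-0.4, 0.9, -0.1]
opening: 0.085
grip_force: 0.0
```

```bash
python3 -c "
from h import *
go((.4297,.0704,.008))"
```

```text
to (0.4297, 0.0704, 0.008) units [-0.004 -0.031  2.292]
pos [0.431  0.0703 0.0997] yaw -10.02 ang units [-0.002 -0.003 -0.006] t 10.3 F [-0.4  0.9 -0.1] open 0.085
```

Emit:
drive_tool([
  {"translation":[0,-0.03,0.4],"angular":[0,0,0],"gripper":1},
  {"translation":[0,0,0.8],"angular":[0,0,0],"gripper":1},
  {"translation":[0,0,0.6],"angular":[0,0,0],"gripper":1},
  {"translation":[0,0,0.35],"angular":[0,0,0],"gripper":1},
  {"translation":[0,0,0.14],"angular":[0,0,0],"gripper":1},
  {"translation":[0,0,0],"angular":[0,0,0],"gripper":1},
], force=40)

```text
t: 11.05
tool_pos: [0.4289, 0.0705, 0.0073]
tool_rot: [-2.406, -2.018, 0.002]
contact_force: [0.7, -1.2, -0.1]
opening: 0.0856
grip_force: 0.0
```

Emit:
drive_tool([
  {"translation":[0,0,0],"angular":[0,0,0],"gripper":0.45},
  {"translation":[0,0,0],"angular":[0,0,0],"gripper":0.45},
  {"translation":[0,0,0],"angular":[0,0,0],"gripper":0.45},
  {"translation":[0,0,0],"angular":[0,0,0],"gripper":0.45},
  {"translation":[0,0,0],"angular":[0,0,0],"gripper":0.45},
])

```text
t: 11.68
tool_pos: [0.4295, 0.0705, 0.0084]
tool_rot: [-2.407, -2.019, -0.0]
contact_force: [-1.3, -0.1, 6.4]
opening: 0.0509
grip_force: 42.4
```

Emit:
drive_tool([
  {"translation":[0,0,-0.3],"angular":[0,0,0],"gripper":0.45},
  {"translation":[0,0,-0.7],"angular":[0,0,0],"gripper":0.45},
  {"translation":[0.1,0.1,-0.8],"angular":[0,0,0],"gripper":0.45},
  {"translation":[0.1,0.4,-0.5],"angular":[0,0,0],"gripper":0.45},
  {"translation":[0.11,0.7,-0.2],"angular":[0,0,0],"gripper":0.45},
  {"translation":[0,0.9,0],"angular":[0,0,0],"gripper":0.45},
  {"translation":[0,0.9,0],"angular":[0,0,0],"gripper":0.45},
  {"translation":[0,0.9,0],"angular":[0,0,0],"gripper":0.45},
], force=50)

```text
t: 12.68
tool_pos: [0.5852, 0.0553, 0.1067]
tool_rot: [-2.405, -2.018, 0.003]
contact_force: [0.0, 0.1, -2.3]
opening: 0.0512
grip_force: 52.8
```

Emit:
drive_tool([
  {"translation":[0,0.8,0],"angular":[0,0,0],"gripper":0.45},
  {"translation":[0,0.6,0],"angular":[0,0,0],"gripper":0.45},
  {"translation":[0,0.42,0],"angular":[0,0,0],"gripper":0.45},
  {"translation":[0,0,0.5],"angular":[0,0,0],"gripper":0.45},
  {"translation":[0,0,0.7],"angular":[0,0,0],"gripper":0.45},
  {"translation":[0,0,0.5],"angular":[0,0,0],"gripper":0.45},
  {"translation":[0,0,0.25],"angular":[0,0,0],"gripper":0.45},
  {"translation":[0,0,0.1],"angular":[0,0,0],"gripper":0.45},
])

```text
t: 13.68
tool_pos: [0.6557, 0.0429, 0.0241]
tool_rot: [-2.405, -2.018, 0.003]
contact_force: [0.4, 0.6, -2.1]
opening: 0.0508
grip_force: 52.9
```

Emit:
drive_tool([
  {"translation":[0,0,0],"angular":[0,0,0],"gripper":0.45},
  {"translation":[0,0,0],"angular":[0,0,0],"gripper":0.45},
  {"translation":[0,0,0],"angular":[0,0,0],"gripper":0.45},
])

```text
t: 14.05
tool_pos: [0.6569, 0.0428, 0.0259]
tool_rot: [-2.407, -2.019, -0.0]
contact_force: [-0.5, 0.3, -3.2]
opening: 0.0509
grip_force: 52.9
```

```bash
python3 -c "
from h import *
go((.6572,.0429,.0172))
im=ctrl.get_image('wrist');P=cloud(im);print(ring(P,im,(.6572,.0429),.048+.012,.026))"
```

```text
to (0.6572, 0.0429, 0.0172) units [0.004 0.007 0.217]
pos [0.6569 0.0428 0.0259] yaw -10.02 ang units [-0.001 -0.001 -0.006] t 14.05 F [-0.5  0.3 -3.2] open 0.0509
(array([658.2,  48.8]), 37.2, array([657.44331884,  43.0667712 ]))
```

Lower about 8.5 mm more, then release and retreat.

Emit:
drive_tool([
  {"translation":[0,0.01,0.1],"angular":[0,0,0],"gripper":0.45},
  {"translation":[0,0,0.07],"angular":[0,0,0],"gripper":0.45},
  {"translation":[0,0,0.03],"angular":[0,0,0],"gripper":0.45},
  {"translation":[0,0,0],"angular":[0,0,0],"gripper":0.45},
  {"translation":[0,0,0],"angular":[0,0,0],"gripper":0.45},
  {"translation":[0,0,0],"angular":[0,0,0],"gripper":0.45},
])

```text
t: 14.85
tool_pos: [0.6567, 0.0428, 0.0175]
tool_rot: [-2.406, -2.018, 0.002]
contact_force: [-5.0, -0.5, 5.5]
opening: 0.0504
grip_force: 53.2
```

Emit:
drive_tool([
  {"translation":[0,0,0],"angular":[0,0,0],"gripper":0.7},
  {"translation":[0,0,0],"angular":[0,0,0],"gripper":1},
  {"translation":[0,0,0],"angular":[0,0,0],"gripper":1},
  {"translation":[0,0,0],"angular":[0,0,0],"gripper":1},
  {"translation":[0,0,-0.5],"angular":[0,0,0],"gripper":1},
  {"translation":[0,0,-0.9],"angular":[0,0,0],"gripper":1},
  {"translation":[0,0,-0.9],"angular":[0,0,0],"gripper":1},
  {"translation":[0,-0.3,-0.2],"angular":[0,0,0],"gripper":1},
])

```text
t: 15.85
tool_pos: [0.6476, 0.0447, 0.1222]
tool_rot: [2.404, 2.016, 0.008]
contact_force: [-0.6, -0.1, -0.1]
opening: 0.0853
grip_force: 0.0
```

Emit:
drive_tool([
  {"translation":[-0.4,-0.7,0],"angular":[0,0,0],"gripper":1},
  {"translation":[-0.8,-0.7,0],"angular":[0,0,0],"gripper":1},
  {"translation":[-1,-0.7,0],"angular":[0,0,0],"gripper":1},
  {"translation":[-1,-0.6,0],"angular":[0,0,0],"gripper":1},
  {"translation":[-1,-0.5,0],"angular":[0,0,0],"gripper":1},
  {"translation":[-1,-0.4,0],"angular":[0,0,0],"gripper":1},
  {"translation":[-0.9,-0.18,0],"angular":[0,0,0],"gripper":1},
  {"translation":[-0.8,0,0],"angular":[0,0,0],"gripper":1},
])

```text
t: 16.85
tool_pos: [0.4461, -0.2009, 0.1162]
tool_rot: [-2.405, -2.017, 0.002]
contact_force: [0.6, -0.4, 0.5]
opening: 0.0854
grip_force: 0.0
```

Emit:
drive_tool([
  {"translation":[-0.5,0,0],"angular":[0,0,0],"gripper":1},
  {"translation":[0,0,0],"angular":[0,0,0],"gripper":1},
  {"translation":[0,0,0],"angular":[0,0,0],"gripper":1},
  {"translation":[0,0,0],"angular":[0,0,0],"gripper":1},
])

```text
t: 17.35
tool_pos: [0.4447, -0.2194, 0.117]
tool_rot: [-2.404, -2.019, 0.002]
contact_force: [-0.6, 0.0, -0.5]
opening: 0.0854
grip_force: 0.0
```

```bash
python3 -c "
from h import *
go((.4450,-.2198,.0065))
im=ctrl.get_image('top');P=cloud(im)
print(ring(P,im,(.6567,.0428),.055,.026),ring(P,im,(.6723,.1315),.065,.032))"
```

```text
to (0.445, -0.2198, 0.0065) units [-0.01   0.014  2.763]
pos [ 0.4447 -0.2194  0.117 ] yaw -9.94 ang units [-0.014 -0.003  0.003] t 17.35 F [-0.6  0.  -0.5] open 0.0854
(array([656.6,  42.6]), 26.1, array([656.54106837,  42.63970418])) (array([673. , 131.5]), 32.1, array([673.25848037, 131.33761555]))
```

Emit:
drive_tool([
  {"translation":[-0.01,0.01,0.4],"angular":[0,0,0],"gripper":1},
  {"translation":[0,0,0.8],"angular":[0,0,0],"gripper":1},
  {"translation":[0,0,0.8],"angular":[0,0,0],"gripper":1},
  {"translation":[0,0,0.5],"angular":[0,0,0],"gripper":1},
  {"translation":[0,0,0.2],"angular":[0,0,0],"gripper":1},
  {"translation":[0,0,0.06],"angular":[0,0,0],"gripper":1},
  {"translation":[0,0,0],"angular":[0,0,0],"gripper":1},
], force=35)

```text
t: 18.27
tool_pos: [0.4452, -0.2211, 0.0074]
tool_rot: [-2.407, -2.019, 0.001]
contact_force: [-0.5, -0.5, -0.5]
opening: 0.0852
grip_force: 0.0
```

Emit:
drive_tool([
  {"translation":[0,0,0],"angular":[0,0,0],"gripper":0.35},
  {"translation":[0,0,0],"angular":[0,0,0],"gripper":0.35},
  {"translation":[0,0,0],"angular":[0,0,0],"gripper":0.35},
  {"translation":[0,0,0],"angular":[0,0,0],"gripper":0.35},
  {"translation":[0,0,0],"angular":[0,0,0],"gripper":0.35},
  {"translation":[0,0,0],"angular":[0,0,0],"gripper":0.35},
])

```text
t: 19.02
tool_pos: [0.4451, -0.2211, 0.0075]
tool_rot: [-2.406, -2.019, 0.002]
contact_force: [-1.1, 0.3, 5.8]
opening: 0.0399
grip_force: 35.8
```

Emit:
drive_tool([
  {"translation":[0,0,-0.3],"angular":[0,0,0],"gripper":0.35},
  {"translation":[0,0,-0.7],"angular":[0,0,0],"gripper":0.35},
  {"translation":[0.2,0.1,-0.8],"angular":[0,0,0],"gripper":0.35},
  {"translation":[0.5,0.3,-0.5],"angular":[0,0,0],"gripper":0.35},
  {"translation":[0.7,0.5,-0.2],"angular":[0,0,0],"gripper":0.35},
  {"translation":[0.8,0.6,0],"angular":[0,0,0],"gripper":0.35},
  {"translation":[0.8,0.6,0],"angular":[0,0,0],"gripper":0.35},
  {"translation":[0.8,0.6,0],"angular":[0,0,0],"gripper":0.35},
], force=45)

```text
t: 20.02
tool_pos: [0.5781, -0.0888, 0.1064]
tool_rot: [-2.406, -2.018, 0.002]
contact_force: [-0.9, -0.6, -1.4]
opening: 0.0397
grip_force: 45.7
```

Emit:
drive_tool([
  {"translation":[0.7,0.6,0],"angular":[0,0,0],"gripper":0.35},
  {"translation":[0.4,0.5,0],"angular":[0,0,0],"gripper":0.35},
  {"translation":[0.24,0.28,0],"angular":[0,0,0],"gripper":0.35},
  {"translation":[0,0,0.5],"angular":[0,0,0],"gripper":0.35},
  {"translation":[0,0,0.7],"angular":[0,0,0],"gripper":0.35},
  {"translation":[0,0,0.5],"angular":[0,0,0],"gripper":0.35},
  {"translation":[0,0,0.25],"angular":[0,0,0],"gripper":0.35},
  {"translation":[0,0,0.1],"angular":[0,0,0],"gripper":0.35},
])

```text
t: 21.02
tool_pos: [0.6407, -0.0469, 0.0237]
tool_rot: [-2.406, -2.017, 0.003]
contact_force: [0.1, 0.1, -1.0]
opening: 0.0396
grip_force: 45.8
```

Emit:
drive_tool([
  {"translation":[0,0,0],"angular":[0,0,0],"gripper":0.35},
  {"translation":[0,0,0],"angular":[0,0,0],"gripper":0.35},
  {"translation":[0,0,0],"angular":[0,0,0],"gripper":0.35},
])

```text
t: 21.4
tool_pos: [0.6419, -0.0468, 0.0254]
tool_rot: [-2.407, -2.019, 0.0]
contact_force: [0.5, 0.9, -1.8]
opening: 0.0399
grip_force: 45.8
```

```bash
python3 -c "
from h import *
go((.6414,-.0468,.0165))"
```

```text
to (0.6414, -0.0468, 0.0165) units [-0.003 -0.011  0.224]
pos [ 0.6419 -0.0468  0.0254] yaw -10.02 ang units [-0.001  0.    -0.006] t 21.4 F [ 0.5  0.9 -1.8] open 0.0399
```

Emit:
drive_tool([
  {"translation":[0,-0.01,0.1],"angular":[0,0,0],"gripper":0.35},
  {"translation":[0,0,0.08],"angular":[0,0,0],"gripper":0.35},
  {"translation":[0,0,0.03],"angular":[0,0,0],"gripper":0.35},
  {"translation":[0,0,0],"angular":[0,0,0],"gripper":0.35},
  {"translation":[0,0,0],"angular":[0,0,0],"gripper":0.35},
  {"translation":[0,0,0],"angular":[0,0,0],"gripper":0.35},
])

```text
t: 22.15
tool_pos: [0.6408, -0.0466, 0.0166]
tool_rot: [-2.406, -2.018, 0.002]
contact_force: [-3.4, 0.8, 5.5]
opening: 0.0396
grip_force: 46.2
```

Emit:
drive_tool([
  {"translation":[0,0,0],"angular":[0,0,0],"gripper":0.6},
  {"translation":[0,0,0],"angular":[0,0,0],"gripper":1},
  {"translation":[0,0,0],"angular":[0,0,0],"gripper":1},
  {"translation":[0,0,0],"angular":[0,0,0],"gripper":1},
  {"translation":[0,0,-0.5],"angular":[0,0,0],"gripper":1},
  {"translation":[0,0,-0.9],"angular":[0,0,0],"gripper":1},
  {"translation":[0,0,-0.9],"angular":[0,0,0],"gripper":1},
  {"translation":[0,-0.3,-0.2],"angular":[0,0,0],"gripper":1},
])

```text
t: 23.15
tool_pos: [0.6318, -0.0451, 0.1213]
tool_rot: [2.403, 2.016, 0.006]
contact_force: [-0.4, 0.8, -0.0]
opening: 0.0856
grip_force: 0.0
```

Emit:
drive_tool([
  {"translation":[-0.2,-0.6,0],"angular":[0,0,0],"gripper":1},
  {"translation":[-0.3,-0.9,0],"angular":[0,0,0],"gripper":1},
  {"translation":[-0.4,-1,0],"angular":[0,0,0],"gripper":1},
  {"translation":[-0.4,-0.9,0],"angular":[0,0,0],"gripper":1},
  {"translation":[-0.38,-0.7,0],"angular":[0,0,0],"gripper":1},
  {"translation":[-0.2,-0.53,0],"angular":[0,0,0],"gripper":1},
  {"translation":[0,0,0],"angular":[0,0,0],"gripper":1},
  {"translation":[0,0,0],"angular":[0,0,0],"gripper":1},
])

```text
t: 24.15
tool_pos: [0.4338, -0.0862, 0.1162]
tool_rot: [-2.406, -2.018, 0.001]
contact_force: [-0.1, -0.3, 0.1]
opening: 0.085
grip_force: 0.0
```

Emit:
drive_tool([
  {"translation":[0,0,0],"angular":[0,0,0],"gripper":1},
  {"translation":[0,0,0],"angular":[0,0,0],"gripper":1},
])

```text
t: 24.4
tool_pos: [0.4341, -0.0863, 0.1164]
tool_rot: [-2.405, -2.019, 0.002]
contact_force: [-0.1, 0.3, 0.2]
opening: 0.0855
grip_force: 0.0
```

```bash
python3 -c "
from h import *
go((.4343,-.0866,.004))
im=ctrl.get_image('top');P=cloud(im)
for a in [((.6567,.0428),.055,.026),((.6723,.1315),.065,.032),((.6414,-.046),.046,.0205),((.605,-.2478),.0375,.032)]:print(ring(P,im,*a))"
```

```text
to (0.4343, -0.0866, 0.004) units [-0.007  0.011  2.811]
pos [ 0.4341 -0.0863  0.1164] yaw -9.99 ang units [-0.013 -0.    -0.002] t 24.4 F [-0.1  0.3  0.2] open 0.0855
(array([656.6,  42.6]), 26.1, array([656.52309074,  42.60114031]))
(array([672.8, 131.3]), 32.4, array([673.24565334, 131.35081664]))
(array([640.9, -46. ]), 20.7, array([640.94910993, -46.32321023]))
(array([ 605.4, -246.7]), 32.1, array([ 605.03689982, -247.03127367]))
```

Emit:
drive_tool([
  {"translation":[0,0.01,0.4],"angular":[0,0,0],"gripper":1},
  {"translation":[0,0,0.8],"angular":[0,0,0],"gripper":1},
  {"translation":[0,0,0.8],"angular":[0,0,0],"gripper":1},
  {"translation":[0,0,0.5],"angular":[0,0,0],"gripper":1},
  {"translation":[0,0,0.2],"angular":[0,0,0],"gripper":1},
  {"translation":[0,0,0.08],"angular":[0,0,0],"gripper":1},
  {"translation":[0,0,0],"angular":[0,0,0],"gripper":0.6},
  {"translation":[0,0,0],"angular":[0,0,0],"gripper":0.45},
], force=30)

```text
t: 25.45
tool_pos: [0.4347, -0.0867, 0.0061]
tool_rot: [2.407, 2.019, -0.0]
contact_force: [-0.1, 0.3, -0.6]
opening: 0.0514
grip_force: 0.0
```

Emit:
drive_tool([
  {"translation":[0,0,0],"angular":[0,0,0],"gripper":0.22},
  {"translation":[0,0,0],"angular":[0,0,0],"gripper":0.22},
  {"translation":[0,0,0],"angular":[0,0,0],"gripper":0.22},
  {"translation":[0,0,0],"angular":[0,0,0],"gripper":0.22},
  {"translation":[0,0,0],"angular":[0,0,0],"gripper":0.22},
  {"translation":[0,0,0],"angular":[0,0,0],"gripper":0.22},
])

```text
t: 26.2
tool_pos: [0.4346, -0.0867, 0.006]
tool_rot: [-2.407, -2.019, 0.001]
contact_force: [-1.8, 0.2, 5.5]
opening: 0.0288
grip_force: 29.9
```

Gripped (28.8 mm). Carry to the last pad; place at TCP z ≈ 0.015.

Emit:
drive_tool([
  {"translation":[0,0,-0.3],"angular":[0,0,0],"gripper":0.22},
  {"translation":[0,0,-0.7],"angular":[0,0,0],"gripper":0.22},
  {"translation":[-0.1,0.1,-0.8],"angular":[0,0,0],"gripper":0.22},
  {"translation":[-0.1,0.4,-0.5],"angular":[0,0,0],"gripper":0.22},
  {"translation":[-0.14,0.7,-0.2],"angular":[0,0,0],"gripper":0.22},
  {"translation":[0,0.8,0],"angular":[0,0,0],"gripper":0.22},
  {"translation":[0,0.9,0],"angular":[0,0,0],"gripper":0.22},
  {"translation":[0,0.8,0],"angular":[0,0,0],"gripper":0.22},
], force=35)

```text
t: 27.2
tool_pos: [0.5783, -0.1257, 0.105]
tool_rot: [-2.406, -2.018, 0.002]
contact_force: [-0.5, -0.5, -0.6]
opening: 0.0285
grip_force: 34.7
```

Emit:
drive_tool([
  {"translation":[0,0.7,0],"angular":[0,0,0],"gripper":0.22},
  {"translation":[0,0.52,0],"angular":[0,0,0],"gripper":0.22},
  {"translation":[0,0,0.4],"angular":[0,0,0],"gripper":0.22},
  {"translation":[0,0,0.7],"angular":[0,0,0],"gripper":0.22},
  {"translation":[0,0,0.5],"angular":[0,0,0],"gripper":0.22},
  {"translation":[0,0,0.3],"angular":[0,0,0],"gripper":0.22},
  {"translation":[0,0,0.15],"angular":[0,0,0],"gripper":0.22},
  {"translation":[0,0,0],"angular":[0,0,0],"gripper":0.22},
])

```text
t: 28.2
tool_pos: [0.6254, -0.1341, 0.023]
tool_rot: [-2.406, -2.018, 0.002]
contact_force: [0.0, 0.3, -0.4]
opening: 0.0286
grip_force: 34.8
```

Emit:
drive_tool([
  {"translation":[0,0,0],"angular":[0,0,0],"gripper":0.22},
  {"translation":[0,0,0],"angular":[0,0,0],"gripper":0.22},
  {"translation":[0,0,0],"angular":[0,0,0],"gripper":0.22},
])

```text
t: 28.58
tool_pos: [0.6257, -0.1342, 0.0235]
tool_rot: [-2.407, -2.019, 0.001]
contact_force: [0.4, 0.3, -0.6]
opening: 0.0287
grip_force: 34.8
```

```bash
python3 -c "
from h import *
go((.6261,-.1345,.015))"
```

```text
to (0.6261, -0.1345, 0.015) units [-0.006  0.01   0.213]
pos [ 0.6257 -0.1342  0.0235] yaw -10.02 ang units [-0.005  0.001 -0.006] t 28.575 F [ 0.4  0.3 -0.6] open 0.0287
```

Emit:
drive_tool([
  {"translation":[0,0.01,0.1],"angular":[0,0,0],"gripper":0.22},
  {"translation":[0,0,0.07],"angular":[0,0,0],"gripper":0.22},
  {"translation":[0,0,0.03],"angular":[0,0,0],"gripper":0.22},
  {"translation":[0,0,0.01],"angular":[0,0,0],"gripper":0.22},
  {"translation":[0,0,0],"angular":[0,0,0],"gripper":0.22},
  {"translation":[0,0,0],"angular":[0,0,0],"gripper":0.22},
])

```text
t: 29.32
tool_pos: [0.6258, -0.1341, 0.0151]
tool_rot: [-2.406, -2.018, 0.002]
contact_force: [-3.2, 0.3, 5.1]
opening: 0.0291
grip_force: 35.4
```

Emit:
drive_tool([
  {"translation":[0,0,0],"angular":[0,0,0],"gripper":0.5},
  {"translation":[0,0,0],"angular":[0,0,0],"gripper":1},
  {"translation":[0,0,0],"angular":[0,0,0],"gripper":1},
  {"translation":[0,0,0],"angular":[0,0,0],"gripper":1},
  {"translation":[0,0,-0.5],"angular":[0,0,0],"gripper":1},
  {"translation":[0,0,-0.9],"angular":[0,0,0],"gripper":1},
  {"translation":[0,0,-0.9],"angular":[0,0,0],"gripper":1},
  {"translation":[0,-0.3,-0.2],"angular":[0,0,0],"gripper":1},
])

```text
t: 30.32
tool_pos: [0.6166, -0.133, 0.1197]
tool_rot: [2.402, 2.015, 0.005]
contact_force: [-0.9, 0.6, 0.4]
opening: 0.0856
grip_force: 0.0
```

Emit:
drive_tool([
  {"translation":[0,-0.6,0],"angular":[0,0,0],"gripper":1},
  {"translation":[0,-0.9,0],"angular":[0,0,0],"gripper":1},
  {"translation":[0,-1,0],"angular":[0,0,0],"gripper":1},
  {"translation":[0,-0.9,0],"angular":[0,0,0],"gripper":1},
  {"translation":[0,-0.7,0],"angular":[0,0,0],"gripper":1},
  {"translation":[0,0,0],"angular":[0,0,0],"gripper":1},
  {"translation":[0,0,0],"angular":[0,0,0],"gripper":1},
])

```text
t: 31.2
tool_pos: [0.4529, -0.1036, 0.1148]
tool_rot: [-2.406, -2.018, 0.001]
contact_force: [0.3, 0.4, 0.6]
opening: 0.0856
grip_force: 0.0
```

```bash
python3 -c "
from h import *
go((.4343,-.0866,.004))
im=ctrl.get_image('top');P=cloud(im)
for a in [((.6567,.0428),.055,.026),((.6723,.1315),.065,.032),((.6411,-.0458),.046,.0205),((.6256,-.1345),.037,.015),((.605,-.2478),.0375,.032)]:print(ring(P,im,*a))
cv2.imwrite('pics/t3.png',cv2.resize(im['color'][60:300,150:500,::-1],None,fx=2.2,fy=2.2))"
```

```text
to (0.4343, -0.0866, 0.004) units [ 0.339 -0.528  2.77 ]
pos [ 0.4529 -0.1036  0.1148] yaw -10.03 ang units [-0.008  0.    -0.007] t 31.2 F [0.3 0.4 0.6] open 0.0856
(array([656.6,  42.6]), 26.1, array([656.54106837,  42.63970418]))
(array([673.3, 131.3]), 32.1, array([673.27684799, 131.36667254]))
(array([641. , -46.3]), 20.4, array([640.97008945, -46.34257595]))
(array([ 625.6, -134.5]), 15.2, array([ 625.79518472, -134.39598298]))
(array([ 604.7, -247. ]), 32.0, array([ 604.99491586, -247.23623509]))
```

View pics/t3.png

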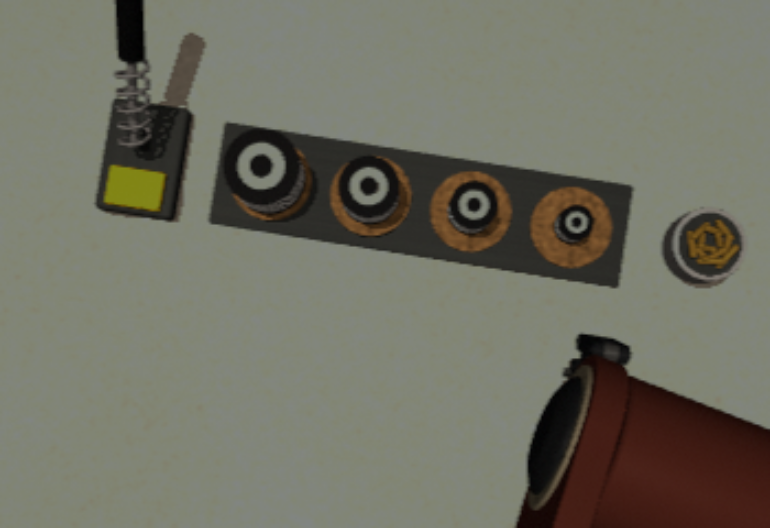

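All four reels stand label up on their pads in size order, at crop positions (260,165), (368,187), (473,204) and (576,222). The largest is by the stand, each is within about 1 mm of its pad centre, and the tin has not moved.

```bash
python3 -c "
from station import ctrl
print(ctrl.finish_job())"
```

```text
the job is handed in; nothing more can be done
None
```

The job is handed in: the four reels stand upright, label up, on the cork pads from largest (by the iron stand) to smallest (by the tin), each measured within about 1 mm of its pad centre, with the tin undisturbed, after about 31 s of robot time.

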